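# Open the hot heating pot with the lid lifter

## Robot

A 6-joint arm with a two-finger parallel gripper is mounted at the origin on the work surface. World frame = base frame: x ahead of the robot, y to its left, z up, the work surface at z = 0. Lengths are in m, angles in degrees, forces in N, time in s.
With the tool pointing down it reaches from about 0.325 to 0.775 m from the base axis. Payload 5.5 kg.
Tool frame: the origin (TCP) lies at the centre of the arm's flange, where the gripper is bolted on; the fingertips stand 182 mm ahead of it and the grasp point (between the pads) lies 163 mm ahead of it; z points along the fingers, y is the direction in which the jaws open and shut (so a half turn about z gives the same grasp; the last joint's range is limited). The gripper opens to 88 mm and grips with 3 to 60 N. Pads are 20 mm wide; open, the fingers measure 115 mm over their backs; the gripper's body (75 mm by 178 mm) begins 61 mm behind the grasp point.
Start: joints at [66.824, 5.22, 70.514, -0, 104.267, -3.249], TCP at [0.205, 0.564, 0.405] pointing down, gripper open.
Joint ranges: [-164.24, 164.24], [-49.07, 125.15], [9.68, 141.18], [-86.29, 266.29], [3.28, 154.24], [-151.56, 151.56]. Speed limits (degrees/s): [147.25, 147.25, 172.46, 180, 180, 180].

## Interface

Orientations are given as [roll, pitch, yaw] about the fixed x, y, z axes, in that order (R = Rz(yaw) Ry(pitch) Rx(roll)).
In Python, from station import r gives the robot as it stands. The module is installed in compiled form; this text tells all that it offers. Calls block until the motion is done:
- r.reach(position, orientation): joint-space move of the TCP to a pose.
- r.servo_line(position, rotation=None, speed=0.15): straight line of the TCP; rotation=None keeps the orientation; speed is the mean speed in m/s.
- r.move_joints(angles): joint-space move.
- r.let_go() and r.grab(squeeze=None): open the fingers fully, or close them until they stop; squeeze is the grip in N (None keeps the last).
- r.wait(seconds).
- r.inverse_kinematics(position, orientation): joint angles nearest the present ones, or None.
- r.sense(): the state.
- r.snapshot(name): name is "side" or "top"; returns a dict with "frame" (400x640x3 uint8, red, green, blue), "fx", "fy", "cx", "cy" (pixels), "R" (3x3) and "t" (3): a world point X has camera coordinates R X + t. Camera axes: x right, y down, z forward; pixel columns grow to the right and rows downward; lengths in m; the calibration is good to about 2 mm. A picture is of the moment at which its call begins. There is no depth.
A pose or a line that the arm cannot do raises r.IKError and nothing moves.
- r.hand_in(): hands the job in, once; it reports no verdict.
The state is a dict: "clock": time; "joints": joint angles; "joint_vel": joint speeds; "joint_torque": joint torques, N m; "tcp_pos": TCP position; "orientation": TCP orientation; "contact_force": force on the tool from outside, world axes, zero at the start; "torque": the same for the moment, N m; "opening": finger opening in m.
Only numpy, scipy, OpenCV 4.12 (cv2) and the standard library are available. Lean on these libraries where they do the work, as an engineer would, in place of code of your own. Each camera call takes 0.05 s, during which the arm holds its last target.

## Task

Take the hot lid off the heating pot with the lid lifter hooked under the lid's loop, and set it down gently, fully seated, in the terracotta lid rest; then put the lifter back upright in its holder. Keep the lid level the whole way: it is heavier on one side, so feel for the balance point along the loop, easing the lid up only slightly and shifting the lifter, before you lift it clear, and neither press nor wrench it. Touch the lid with nothing but the lifter, and leave the other things on the bench where they are.

Things in the scene. Friction and masses are not known exactly. Their poses are not given: they have to be found in the camera images.
- pot: Fixed bench heating pot: aluminium cylinder 124 across, 60 tall, mouth 94 across, with a grey control box on its +x side reaching 112 from the axis, 46 tall. Origin on its axis at the bench; z up.
- lid: Hot steel lid lying on the pot: flange 120 across, 8 thick, plug 86 across reaching 9 below it. Origin on its axis at the flange's underside (60 above the bench on the pot); z up. Weighs 5 to 7.5 N. On top a rigid copper loop of 8 round bar in the lid's y-z plane: posts at y = -42 and +42, and a level bar between their tops, along y.
- lid_bar (a point): Middle of the lid's level top bar, on its centre line, 53 above the lid's origin; y runs along the bar. The balance point lies along the bar 14 to 21 from here, towards +y or towards -y: a heavy insert inside the lid has settled to one side. It shows only as weight is taken up: off balance, the light side rises first. Across the bar it is balanced.
- rest: Fixed terracotta lid rest: low dish 128 across, 26 tall, opening 94 across, floor 6 thick. Origin on its axis at the bench. The lid's plug drops into the opening and the flange lies on the rim (lid origin 26 above the rest's), at any yaw.
- lifter: Lid lifter, 0.2 kg, upright in its holder. Origin at the underside centre of its round steel heat guard, 64 across, 4 thick. Above it a wooden handle 30 (x) by 20 (y), 4 to 74 above the origin, to be gripped across y. Below it a C-shaped double hook, open to +x, of 6 round bar: two equal hooks at y = -7 and +7. A red mark on the guard shows +x.
- lifter_hook (a point): Point between the lifter's two prongs where a bar's centre line lies when hung: 51 below the lifter's origin. Each hook drops at x = -24 to a level prong from x = -24 to +12, its top 4 below this point, and ends in a tip sloping up to x = 16, whose top is 3 above it. A load hangs level while its balance point is between the prongs (y -7 to +7).
- holder: Fixed blue holder: upright sleeve 70 tall, inside x from -30 to +24 and y from -13 to +13, walls 6, foot plate 100 x 90, 6 thick. Origin on the bench, below the lifter's origin. The lifter's guard lies on the sleeve's top (lifter origin 70 above the holder's), hook inside, lifter x along holder x.
- flux_jar: Bystander: amber jar with black cap, 44 wide, 45 tall; origin at the centre of its underside.
- spool: Bystander: green flanged spool, 54 wide, 36 tall; origin at the centre of its underside.
- driver: Bystander: orange-handled screwdriver, 160 long, lying.
- cup: Bystander: blue mug, 72 wide, 80 tall; origin at the centre of its underside.
- brush: Bystander: small brush, 150 long, lying.
- circuit: Bystander: green circuit board 90 x 70 on short brass feet; origin at the centre of its underside.

How it is judged (in metres and radians):
On the way, in this order (a step that is already met when the one before it is completed fails the run):
1. the lid hangs from the lifter, its plug clear of the pot (underside of the flange at least 25 mm above the pot's rim) (z of lid in the frame of pot above 0.085 m and contact force between lifter and lid above 2 N and contact force between lid and pot below 0.1 N), for 0.2 s.
2. the lid is seated in the rest and the lifter is free of it (horizontal distance between lid and rest below 0.006 m and z of lid in the frame of rest between 0.0235 and 0.0285 m and angle between lid's own z axis and vertical below 0.03 rad and contact force between lifter and lid below 0.1 N and linear speed of lid below 0.02 m/s), for 0.2 s.
At the end, for the whole second after the job is handed in: The lid lies seated in the lid rest (axes within 6 mm, flange on the rim within 2.5 mm, level within 0.03 rad), at rest and free of the lifter; the lifter stands in its holder (within 6 mm, guard on the sleeve within 3 mm, upright within 0.06 rad), at rest (horizontal distance between lid and rest below 0.006 m and z of lid in the frame of rest between 0.0235 and 0.0285 m and angle between lid's own z axis and vertical below 0.03 rad and linear speed of each of lid, lifter below 0.01 m/s and contact force between lifter and lid below 0.1 N and horizontal distance between lifter and holder below 0.006 m and z of lifter in the frame of holder between 0.067 and 0.073 m and angle between lifter's own z axis and vertical below 0.06 rad); the robot touches nothing.
It fails at once if the lid tips more than 0.12 rad (7 degrees) out of level (angle between lid's own z axis and vertical above 0.12 rad).
It fails at once if the lifter presses or pulls on the lid with more than 14 N (contact force between lifter and lid above 14 N).
It fails at once if the lid is dropped or pressed on the rest with more than 16 N (contact force between lid and rest above 16 N).
It fails at once if the gripper or arm touches the hot lid (contact force between any of the fingers, the arm and lid above 0.2 N).
It fails at once if another thing on the bench is moved more than 15 mm (distance of any of flux_jar, spool, driver, cup, brush, circuit from where it was at the start of the episode above 0.015 m).
It also fails if it takes over 72 s, if anything falls off the work surface, if the arm or the gripper's body presses on something with over 40 N, if the wrist force passes 120 N, or if a joint passes its speed limit or range.

## Working session

There is one attempt and no reset: what is moved stays moved. The work goes in short steps, each a Python script; the robot and the scene stay as the last script left them, time stands still between calls to the robot, and variables do not carry over. Pictures are saved under pics/ and viewed, and the job is handed in when it is done.

```bash
mkdir -p pics
python3 - <<'E'
from station import r
import cv2,numpy as np
for n in("side","top"):
    s=r.snapshot(n); cv2.imwrite(f"pics/{n}0.png",s["frame"][:,:,::-1]); print(n,s["fx"],s["fy"],s["cx"],s["cy"],np.round(s["R"],4).tolist(),np.round(s["t"],4).tolist())
print(r.sense())
E
```

```text
side 387.52060856826665 387.52060856826665 322.853430107755 197.68179399337666 [[0.9822, -0.188, 0.0061], [-0.1339, -0.7215, -0.6793], [0.1321, 0.6664, -0.7338]] [-0.5371, 0.1957, 0.8401]
top 453.3681283364851 453.3681283364851 327.46575361334914 196.56651476173622 [[-0.0002, -1.0, 0.004], [-0.9846, -0.0005, -0.1748], [0.1748, -0.004, -0.9846]] [0.0464, 0.5975, 1.3536]
{'clock': 0.1, 'joints': array([ 6.68246680e+01,  5.25868022e+00,  7.05733990e+01, -2.41302688e-05,
        1.04266695e+02, -3.24918313e+00]), 'joint_vel': array([-0.04241738, -0.00900483, -0.16394174, -0.02801151, -0.13288663,
       -0.05521545]), 'joint_torque': array([ 1.85449564e-03, -4.47853303e+01, -4.07571495e+01,  6.99722883e-02,
        2.83904054e-02, -1.00011896e-04]), 'tcp_pos': array([0.20451356, 0.56412759, 0.40363646]), 'orientation': array([-1.79901383e+02, -5.57500393e-03,  1.60073840e+02]), 'contact_force': array([-0.08617935,  0.31084973, -0.16801716]), 'torque': array([-0.01414668,  0.02167481,  0.05482457]), 'opening': 0.08755132642456889}
```

View pics/side0.png

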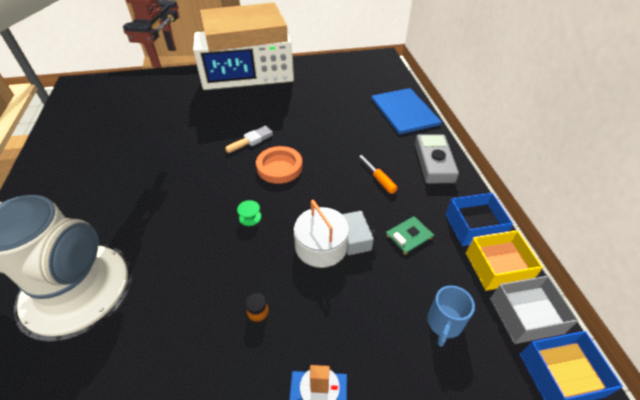

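View pics/top0.png

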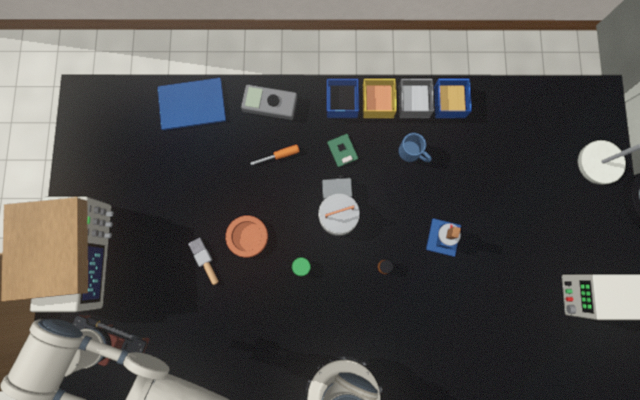

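Run:
```python
import cv2,numpy as np
t=cv2.imread("pics/top0.png");s=cv2.imread("pics/side0.png")
def c(im,x,y,w,h,k): return cv2.resize(im[y:y+h,x:x+w],None,fx=k,fy=k,interpolation=cv2.INTER_CUBIC)
cv2.imwrite("pics/c1.png",np.hstack([c(t,305,165,70,80,5),c(t,415,205,70,80,5)]))
cv2.imwrite("pics/c2.png",np.hstack([c(s,285,190,90,80,4.375),c(s,280,350,80,50,5)[:250] if 0 else cv2.copyMakeBorder(c(s,280,350,80,50,5),0,100,0,0,0)]))
cv2.imwrite("pics/c3.png",np.hstack([c(t,215,205,60,60,6),c(s,245,135,65,60,6)]))
```

```text
(no output)
```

View pics/c1.png

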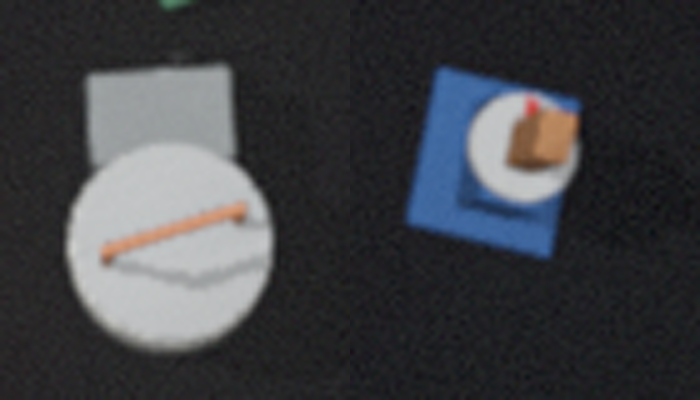

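View pics/c2.png

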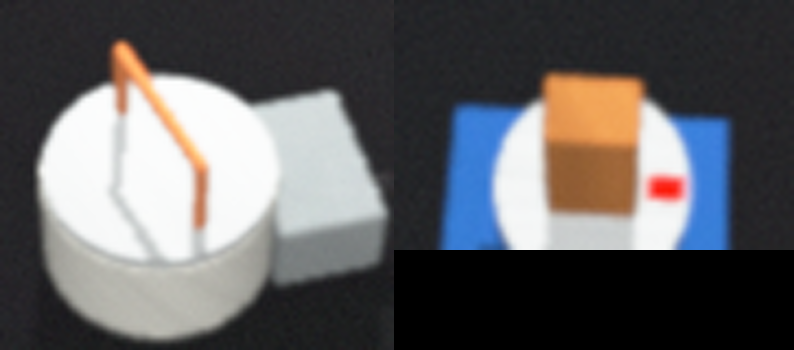

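View pics/c3.png

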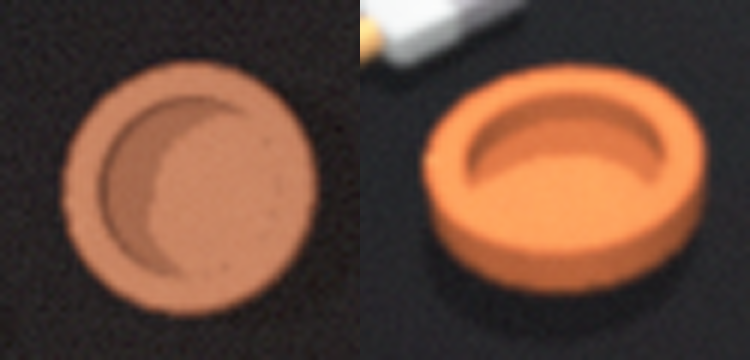

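```bash
cat > fit.py <<'E'
import cv2,numpy as np
from scipy.optimize import minimize
K=6
def proj(s,P):
    C=np.asarray(P)@np.array(s["R"]).T+np.array(s["t"])
    return np.c_[s["fx"]*C[:,0]/C[:,2]+s["cx"],s["fy"]*C[:,1]/C[:,2]+s["cy"]]
def circ(x,y,z,rad,n=48):
    a=np.linspace(0,2*np.pi,n,endpoint=False)
    return np.c_[x+rad*np.cos(a),y+rad*np.sin(a),np.full(n,z)]
def render(s,hulls,roi):
    x0,y0,w,h=roi; m=np.zeros((h*K,w*K),np.uint8)
    for P in hulls:
        p=(proj(s,P)-[x0,y0]+0.5)*K-0.5
        hp=cv2.convexHull(p.astype(np.float32))
        cv2.fillPoly(m,[np.round(hp*16).astype(np.int32)],255,shift=4)
    return cv2.resize(m,(w,h),interpolation=cv2.INTER_AREA)/255.
def fit(views,model,p0,step,excl=None):
    # views: list of (snap, softmask, roi)
    def cost(p):
        c=0
        for s,m,roi in views:
            x0,y0,w,h=roi; q=render(s,model(p),roi); mm=m[y0:y0+h,x0:x0+w]
            c+=np.abs(q-mm).sum()/max(mm.sum(),1)
        return c
    n=len(p0); best=None
    sim=np.vstack([p0]+[np.array(p0)+np.eye(n)[i]*step[i] for i in range(n)])
    for k in range(3):
        o=minimize(cost,p0 if best is None else best.x,method="Nelder-Mead",options=dict(initial_simplex=sim,xatol=1e-5,fatol=1e-5))
        best=o; sim=np.vstack([o.x]+[o.x+np.eye(n)[i]*step[i]*.3 for i in range(n)])
    return best.x,best.fun
def hsv(s): return cv2.cvtColor(s["frame"],cv2.COLOR_RGB2HSV).astype(int)
def hue(s,lo,hi,smin,vmin):
    h=hsv(s); return ((h[...,0]>=lo)&(h[...,0]<=hi)&(h[...,1]>=smin)&(h[...,2]>=vmin)).astype(float)
def box(x,y,yaw,xr,yr,zr):
    c,s=np.cos(yaw),np.sin(yaw)
    return np.array([[x+c*a-s*b,y+s*a+c*b,z] for a in xr for b in yr for z in zr])
def ray(s,u,v,z):
    R=np.array(s["R"]);t=np.array(s["t"]);C=-R.T@t
    d=R.T@np.array([(u-s["cx"])/s["fx"],(v-s["cy"])/s["fy"],1]);return C+d*(z-C[2])/d[2]
def blob(m,roi):
    x,y,w,h=roi; o=np.zeros_like(m); o[y:y+h,x:x+w]=m[y:y+h,x:x+w]; return o
E
cat > m1.py <<'E'
from station import r
from fit import *
S=r.snapshot("side");T=r.snapshot("top")
# rest
rt=(215,205,65,65); rs=(245,138,70,60)
mt=hue(T,2,18,80,60);ms=hue(S,2,18,80,60)
g=ray(T,247,237,.02)
mod=lambda p:[np.vstack([circ(p[0],p[1],0,.064),circ(p[0],p[1],.026,.064)])]
for nm,v in (("both",[(T,mt,rt),(S,ms,rs)]),("top",[(T,mt,rt)]),("side",[(S,ms,rs)])):
    print("rest",nm,fit(v,mod,g[:2],[.01,.01]))
# bar
bt=(315,195,50,30); bs=(295,192,45,60)
def bar(p):
    x,y,a=p; d=np.array([-np.sin(a),np.cos(a)])
    def sph(P,): return None
    out=[]
    def cyl(A,B):
        A=np.array(A);B=np.array(B);u=(B-A)/np.linalg.norm(B-A)
        e=np.cross(u,[.3,.5,.81]);e/=np.linalg.norm(e);f=np.cross(u,e);th=np.linspace(0,6.2832,16)
        ring=.004*(np.cos(th)[:,None]*e+np.sin(th)[:,None]*f)
        return np.vstack([A+ring,B+ring])
    q=np.array([x,y])
    for s in(-1,1):
        out.append(cyl([*(q+s*.042*d),.068],[*(q+s*.042*d),.113]))
    out.append(cyl([*(q-.046*d),.113],[*(q+.046*d),.113])); return out
mt=hue(T,2,18,60,90);ms=hue(S,2,18,80,90)
# posts in top view dark: use side for posts
g=ray(T,340,212,.113)
for nm,v in (("both",[(T,mt,bt),(S,ms,bs)]),("top",[(T,mt,bt)]),("side",[(S,ms,bs)])):
    x,f=fit(v,bar,[g[0],g[1],np.radians(-15)],[.01,.01,.2]); print("bar",nm,x[:2],np.degrees(x[2]),f)
# holder foot plate + lifter
ht=(420,212,48,50); hs=(285,360,70,40)
blue=lambda s:hue(s,100,125,100,60)
oth=lambda s:((hsv(s)[...,2]>85)).astype(float)
# handle
g=ray(T,449,232,.12)
mh=lambda s:hue(s,5,20,70,60)
ha=lambda p:[box(p[0],p[1],p[2],(-.015,.015),(-.01,.01),(.074,.144))]
red=lambda s:((hsv(s)[...,1]>200)&((hsv(s)[...,0]<4)|(hsv(s)[...,0]>176))).astype(float)
for nm,v in (("both",[(T,mh(T),(435,220,32,25)),(S,mh(S),(300,360,32,40))]),("top",[(T,mh(T),(435,220,32,25))]),("side",[(S,mh(S),(300,360,32,40))])):
    for a0 in(0,):
        x,f=fit(v,ha,[g[0],g[1],a0],[.01,.01,.2]); print("handle",nm,x[:2],np.degrees(x[2]),f)
# foot+ sleeve + lifter union in top
def un(p):
    x,y,a=p
    return [box(x,y,a,(-.05,.05),(-.045,.045),(0,.006)),box(x,y,a,(-.036,.030),(-.019,.019),(0,.07)),np.vstack([circ(x,y,.07,.032),circ(x,y,.074,.032)]),box(x,y,a,(-.015,.015),(-.01,.01),(.074,.144))]
rd=red(T); ys,xs=np.nonzero(blob(rd,ht)); print("red top",xs.mean() if len(xs) else 0,ys.mean() if len(ys) else 0)
rd=red(S); ys,xs=np.nonzero(blob(rd,hs)); print("red side",xs.mean(),ys.mean())
m=lambda s:np.clip(((hsv(s)[...,2]>60)).astype(float),0,1)
for nm,v in (("both",[(T,m(T),ht),(S,m(S),hs)]),("top",[(T,m(T),ht)]),("side",[(S,m(S),hs)])):
    x,f=fit(v,un,[g[0],g[1],0],[.01,.01,.2]); print("holder",nm,x[:2],np.degrees(x[2]),f)
    print(proj(T,[[x[0]+.028*np.cos(x[2]),x[1]+.028*np.sin(x[2]),.074]]),proj(S,[[x[0]+.028*np.cos(x[2]),x[1]+.028*np.sin(x[2]),.074]]))
# lid white top silhouette : top view pot cylinder + flange
wt=(312,196,55,50)
m2=lambda s:((hsv(s)[...,2]>150)&(hsv(s)[...,1]<60)).astype(float)
E
python3 m1.py
```

```text
rest both (array([0.47862348, 0.30193352]), np.float64(0.14807608062665112))
rest top (array([0.47824651, 0.30164132]), np.float64(0.06109180943253065))
rest side (array([0.47768259, 0.30210734]), np.float64(0.08598787509829288))
bar both [0.54488133 0.01343217] 17.874193427093036 0.8587244923223747
bar top [0.54547669 0.01137029] 17.345467025791425 0.36502820306204675
bar side [0.54451299 0.01701204] 16.996001617357507 0.3994303866798116
handle both [ 0.47951662 -0.31778391] -14.209100715776898 0.5256426938753029
handle top [ 0.48084036 -0.32335007] 7.888280006389422 0.26752450980392156
handle side [ 0.47962594 -0.31654094] -14.654952519808361 0.09299405155320555
red top 0 0
red side 333.77777777777777 387.44444444444446
holder both [ 0.47899009 -0.31665942] -14.118753851103437 0.17680391872318152
[[449.89290624 225.15265832]] [[335.82247776 386.94149441]]
holder top [ 0.47545545 -0.31948775] -12.5985747274407 0.08830329819789187
[[450.64173314 226.26097728]] [[334.08653754 388.69342031]]
holder side [ 0.4790312  -0.31554011] -14.024658112501152 0.05986266964179845
[[449.50746634 225.13533821]] [[335.70484268 386.19481401]]
```

```bash
cat > ov.py <<'E'
from fit import *
def overlay(s,hulls,roi,k,fn=None):
    x0,y0,w,h=roi; im=cv2.resize(s["frame"][y0:y0+h,x0:x0+w,::-1],None,fx=k,fy=k,interpolation=cv2.INTER_CUBIC)
    for P in hulls:
        p=(proj(s,P)-[x0,y0]+.5)*k-.5
        cv2.polylines(im,[np.round(cv2.convexHull(p.astype(np.float32))*16).astype(np.int32)],True,(0,255,0),1,cv2.LINE_AA,4)
    return im
E
cat > m2.py <<'E'
from m1 import *
from ov import overlay
for s in (S,T): R=np.array(s["R"]); print("cam",-R.T@np.array(s["t"]))
p=[.5449,.0134,np.radians(17.5)]; h=[.4790,-.3167,np.radians(-14.1)]
lid=[np.vstack([circ(p[0],p[1],0,.062),circ(p[0],p[1],.06,.062)]),np.vstack([circ(p[0],p[1],.06,.06),circ(p[0],p[1],.068,.06)])]+bar(p)
a=overlay(T,lid,(305,175,70,80),6); b=overlay(T,un(h),(420,205,50,60),8)
cv2.imwrite("pics/o1.png",np.hstack([a,b[:480,:380]]))
a=overlay(S,lid,(285,190,80,80),5); b=overlay(S,un(h),(285,350,70,50),5); b=cv2.copyMakeBorder(b,0,150,0,0,0)
cv2.imwrite("pics/o2.png",np.hstack([a,b]))
E
python3 m2.py|head -2
```

```text
rest both (array([0.4781806 , 0.30135091]), np.float64(0.1474288053161415))
rest top (array([0.47818025, 0.30163166]), np.float64(0.05943669105983657))
```

View pics/o1.png

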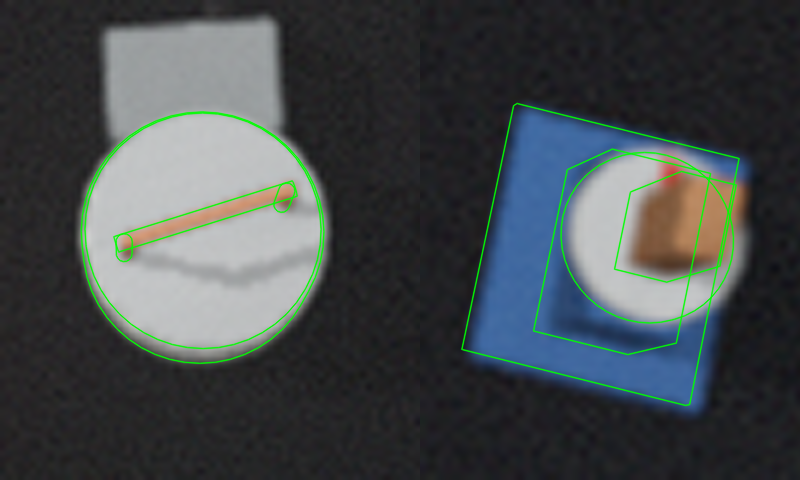

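View pics/o2.png

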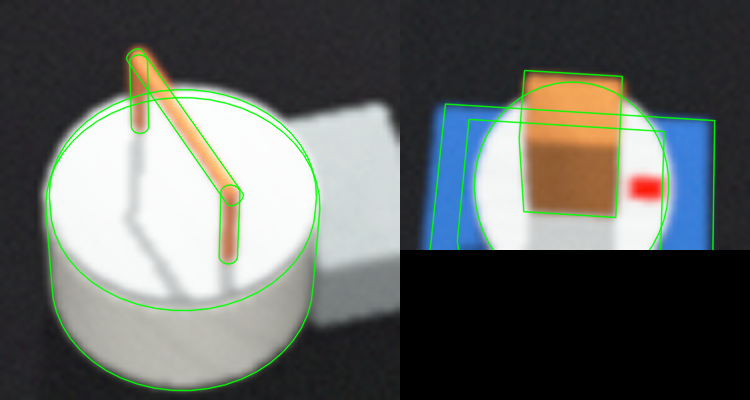

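Run:
```python
from station import r
import cv2,numpy as np
from ov import overlay
for yaw in (-14,166):
    print(yaw,r.inverse_kinematics([.478,-.318,.36],[180,0,yaw]))
    print(yaw,r.inverse_kinematics([.545,.013,.36],[180,0,yaw+31.5]),r.inverse_kinematics([.478,.3018,.36],[180,0,yaw+31.5]))
```

```text
-14 [-3.70298429e+01  9.63993003e-01  7.94360670e+01 -2.54444375e-14
  9.95999400e+01  6.69701571e+01]
-14 [-2.20929060e+00 -3.50009355e+00  8.38352328e+01 -2.54444375e-14
  9.96648608e+01  7.02907094e+01] [ 2.88194041e+01 -3.93521585e-01  8.07980237e+01 -2.54444375e-14
  9.95954978e+01  1.01319404e+02]
166 [ -37.02984286    0.963993     79.43606697    0.           99.59994003
 -113.02984286]
166 [  -2.2092906    -3.50009355   83.83523276    0.           99.66486078
 -109.7092906 ] [ 28.81940408  -0.39352158  80.79802375   0.          99.59549784
 -78.68059592]
```

Run:
```python
from station import r
import cv2,numpy as np
r.reach([.478,-.318,.36],[180,0,-14])
s=r.sense();print(s["clock"],s["tcp_pos"],s["contact_force"],s["torque"])
S=r.snapshot("side");T=r.snapshot("top")
f=lambda s,x,y,w,h,k:cv2.resize(s["frame"][y:y+h,x:x+w,::-1],None,fx=k,fy=k,interpolation=cv2.INTER_CUBIC)
cv2.imwrite("pics/g1.png",np.hstack([f(S,260,290,100,110,4),f(T,400,190,100,110,4)]))
```

```text
3.5333 [ 0.47839842 -0.3174134   0.36008601] [0.09223538 0.00158023 0.02163139] [0.0348544  0.16128204 0.00313103]
```

View pics/g1.png

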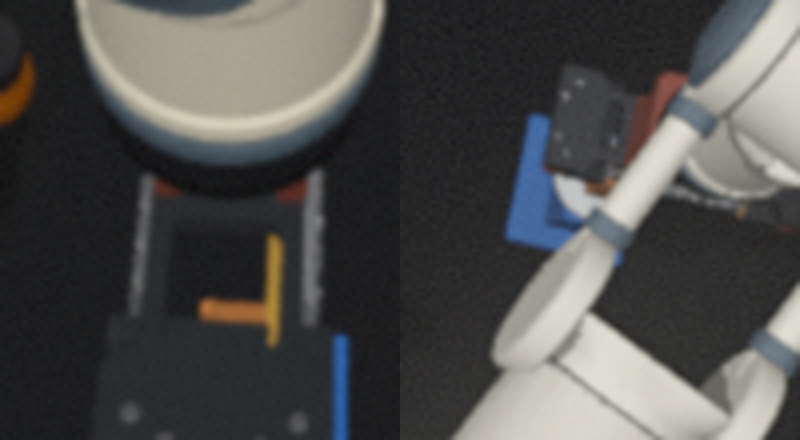

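Run:
```python
from station import r
import numpy as np
r.servo_line([.478,-.318,.275],speed=.08)
s=r.sense();print(s["clock"],s["tcp_pos"],s["contact_force"],s["torque"])
r.grab(25)
s=r.sense();print(s["clock"],s["tcp_pos"],s["contact_force"],s["torque"],s["opening"])
r.wait(.2)
s=r.sense();print(s["clock"],s["tcp_pos"],s["contact_force"],s["torque"],s["opening"])
```

```text
4.8417 [ 0.47815335 -0.31811312  0.27584608] [ 0.20299232 -0.23475519  0.15530446] [ 0.02542759  0.11213046 -0.02520497]
5.8917 [ 0.47799635 -0.31801411  0.27495173] [-0.14159285  0.63451787  0.78026191] [-0.03507077  0.1417592  -0.03152081] 0.02012004546947084
6.0917 [ 0.47798726 -0.3180301   0.27497825] [-0.11295778 -0.6583483   0.38358737] [0.02249655 0.16985677 0.00838318] 0.019964038040124664
```

Run:
```python
from station import r
import cv2,numpy as np
r.grab(40)
r.servo_line([.478,-.318,.385],speed=.1)
s=r.sense();print(s["clock"],s["tcp_pos"],s["contact_force"],s["torque"],s["opening"])
a=np.radians(17.5); b=np.array([.545,.0135]); p=b-.065*np.array([np.cos(a),np.sin(a)])
r.reach([p[0],p[1],.385],[180,0,17.5])
s=r.sense();print(s["clock"],s["tcp_pos"],s["orientation"],s["contact_force"],s["torque"],s["opening"])
S=r.snapshot("side");T=r.snapshot("top")
np.savez("s1.npz",S=S["frame"],T=T["frame"])
f=lambda s,x,y,w,h,k:cv2.resize(s["frame"][y:y+h,x:x+w,::-1],None,fx=k,fy=k,interpolation=cv2.INTER_CUBIC)
cv2.imwrite("pics/g2.png",f(S,220,120,160,150,4))
cv2.imwrite("pics/g3.png",f(T,270,150,130,110,4))
```

```text
7.5583 [ 0.47799028 -0.31798218  0.38386362] [ 0.10917944 -0.84822759 -2.25228127] [-0.00992804  0.13734016  0.00170024] 0.01957261180925614
8.75 [ 0.48318115 -0.00676577  0.38487934] [1.79972131e+02 1.30515173e-02 1.74188792e+01] [ 0.58396654  0.55733148 -2.92058053] [-0.12047529  0.11121132  0.00347636] 0.020005358779455237
```

View pics/g2.png

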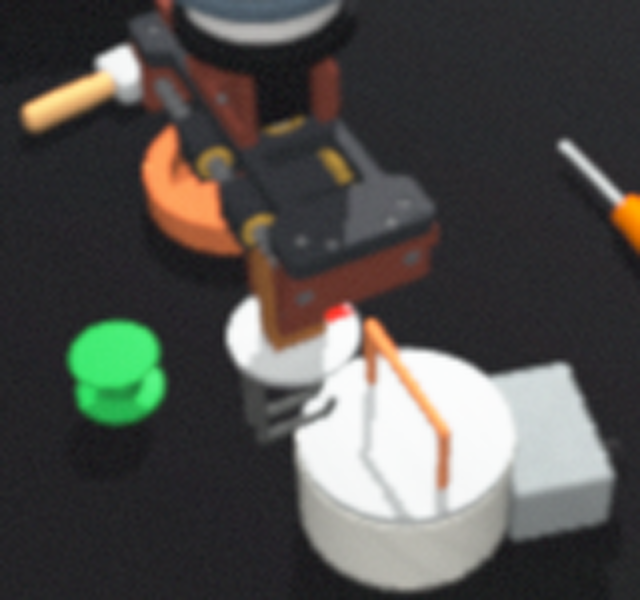

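View pics/g3.png

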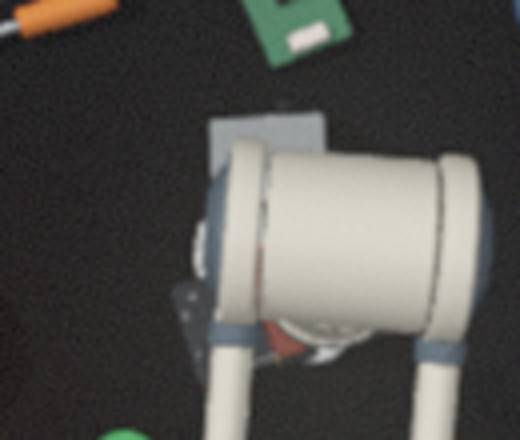

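```bash
cat > lmod.py <<'E'
from fit import *
def cyl(A,B,rad):
    A=np.array(A,float);B=np.array(B,float);u=(B-A)/np.linalg.norm(B-A)
    e=np.cross(u,[.3,.5,.81]);e/=np.linalg.norm(e);f=np.cross(u,e);th=np.linspace(0,6.2832,16)
    g=rad*(np.cos(th)[:,None]*e+np.sin(th)[:,None]*f)
    return np.vstack([A+g,B+g])
def lifter(x,y,z,yaw):
    c,s=np.cos(yaw),np.sin(yaw)
    W=lambda a,b,h:[x+c*a-s*b,y+s*a+c*b,z+h]
    out=[np.vstack([circ(x,y,z,.032),circ(x,y,z+.004,.032)])]
    for b in(-.007,.007):
        out+=[cyl(W(-.024,b,0),W(-.024,b,-.058),.003),cyl(W(-.024,b,-.058),W(.012,b,-.058),.003),cyl(W(.012,b,-.058),W(.016,b,-.051),.003)]
    return out
def loop(x,y,z,a):
    d=np.array([-np.sin(a),np.cos(a)]);q=np.array([x,y])
    return [cyl([*(q+s*.042*d),z+.008],[*(q+s*.042*d),z+.053],.004) for s in(-1,1)]+[cyl([*(q-.046*d),z+.053],[*(q+.046*d),z+.053],.004)]
def lid(x,y,z,a): return [np.vstack([circ(x,y,z,.06),circ(x,y,z+.008,.06)])]+loop(x,y,z,a)
E
python3 - <<'E'
from station import r
from lmod import *
from ov import overlay
S=r.snapshot("side")
s=r.sense(); p=s["tcp_pos"]; a=np.radians(17.5)
cv2.imwrite("pics/g4.png",overlay(S,lifter(p[0],p[1],.180,a)+lid(.5445,.017,.06,np.radians(17))+[np.vstack([circ(.545,.0135,0,.062),circ(.545,.0135,.06,.062)])],(265,185,90,90),7)[:600])
E
```

```text
(no output)
```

View pics/g4.png

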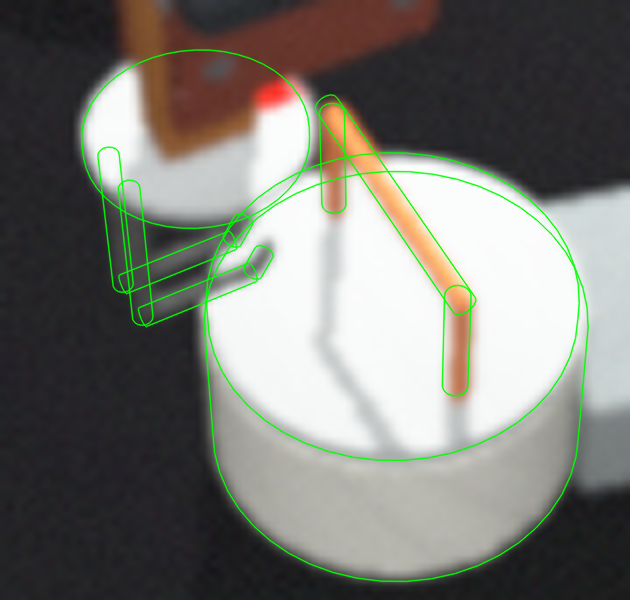

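```bash
cat > h.py <<'E'
from station import r
import numpy as np
YAW=17.5
A=np.radians(YAW); EX=np.array([np.cos(A),np.sin(A)]); EY=np.array([-np.sin(A),np.cos(A)])
def pos(x,s,z,b=(.545,.0135)):
    q=np.array(b)+x*EX+s*EY; return [q[0],q[1],z]
def rd(n=10,dt=.02):
    f=[];t=[]
    for i in range(n):
        r.wait(dt); k=r.sense(); f.append(k["contact_force"]);t.append(k["torque"])
    f=np.array(f);t=np.array(t); F=f.mean(0);M=t.mean(0)
    # lifter frame
    return dict(fz=F[2],fx=F[:2]@EX,fy=F[:2]@EY,mx=M[:2]@EX,my=M[:2]@EY,sd=f[:,2].std(),smx=(t[:,:2]@EX).std(),clock=k["clock"],z=k["tcp_pos"][2])
def show(tag,d): print(tag,{k:round(float(v),3 if k!="z" else 5) for k,v in d.items()})
E
python3 - <<'E'
from h import *
r.servo_line(pos(-.065,0,.353),speed=.1)
r.servo_line(pos(-.002,14e-3,.353),speed=.1)
show("ins",rd())
r.servo_line(pos(-.002,14e-3,.365),speed=.05)
show("base",rd())
S=r.snapshot("side")
import cv2
cv2.imwrite("pics/g5.png",cv2.resize(S["frame"][170:270,260:380,::-1],None,fx=6,fy=6,interpolation=cv2.INTER_CUBIC))
E
```

```text
ins {'fz': -1.942, 'fx': 0.008, 'fy': 0.136, 'mx': 0.006, 'my': 0.137, 'sd': 0.554, 'smx': 0.031, 'clock': 10.325, 'z': 0.35327}
base {'fz': -1.896, 'fx': -0.022, 'fy': 0.066, 'mx': 0.033, 'my': 0.141, 'sd': 0.493, 'smx': 0.024, 'clock': 10.883, 'z': 0.36476}
```

View pics/g5.png

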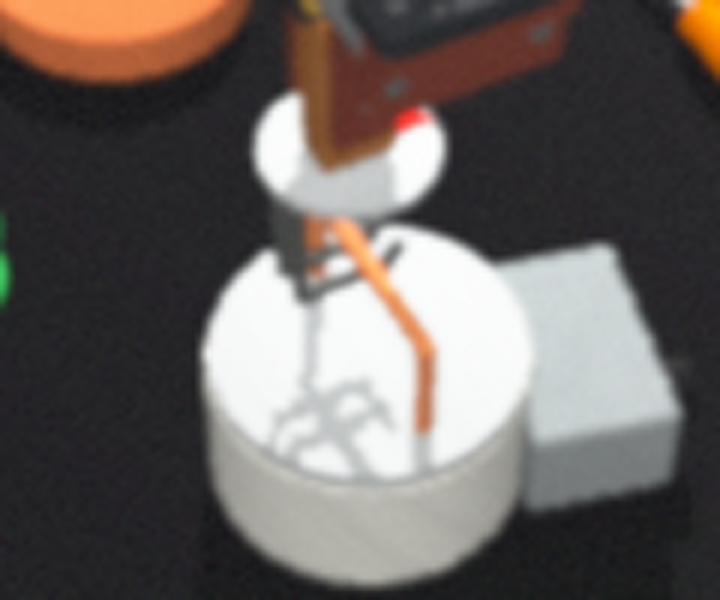

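```bash
cat >> h.py <<'E'
def probe(s,z0,base,dz=.0008,zmax=.3745,x=-.002,stopF=1.0,extra=3):
    z=z0; log=[]; c=None
    while z<zmax-1e-6:
        z+=dz; r.servo_line(pos(x,s,z),speed=.02); d=rd(8,.02); df=base-d["fz"]; log.append((z,df,d["mx"],d["my"]))
        print(f"s={s*1e3:.1f} z={z:.4f} az={d['z']:.4f} W={df:.2f} fx={d['fx']:.2f} fy={d['fy']:.2f} mx={d['mx']:.3f} my={d['my']:.3f} t={d['clock']:.2f}")
        if c is None and df>stopF: c=z
        if c is not None and z>=c+extra*dz-1e-6: break
        if df>10: break
    return log
E
python3 - <<'E'
from h import *
probe(.014,.366,-1.92)
E
```

```text
s=14.0 z=0.3668 az=0.3668 W=0.15 fx=-0.24 fy=0.03 mx=0.022 my=0.142 t=11.32
s=14.0 z=0.3676 az=0.3676 W=0.00 fx=0.15 fy=0.08 mx=0.026 my=0.142 t=11.70
s=14.0 z=0.3684 az=0.3684 W=0.18 fx=0.26 fy=0.03 mx=0.024 my=0.147 t=12.08
s=14.0 z=0.3692 az=0.3691 W=0.54 fx=-0.23 fy=0.14 mx=0.033 my=0.200 t=12.47
s=14.0 z=0.3700 az=0.3695 W=4.05 fx=-0.05 fy=-0.61 mx=-0.123 my=0.109 t=12.85
s=14.0 z=0.3708 az=0.3707 W=5.03 fx=0.33 fy=-1.06 mx=-0.214 my=0.142 t=13.23
s=14.0 z=0.3716 az=0.3716 W=4.91 fx=0.08 fy=-0.57 mx=-0.132 my=0.144 t=13.62
s=14.0 z=0.3724 az=0.3724 W=5.12 fx=0.18 fy=-0.97 mx=-0.108 my=0.148 t=14.00
```

Run:
```python
from h import *
import cv2
from lmod import *
from ov import overlay
S=r.snapshot("side"); np.save("sA.npy",S["frame"])
show("now",rd(15))
old=np.load("s1.npz")["S"]
f=lambda im:cv2.resize(im[190:260,285:365,::-1],None,fx=5,fy=5,interpolation=cv2.INTER_CUBIC)
cv2.imwrite("pics/g6.png",np.hstack([f(old),f(S["frame"])]))
```

```text
now {'fz': -6.589, 'fx': -0.111, 'fy': -0.548, 'mx': -0.09, 'my': 0.158, 'sd': 0.561, 'smx': 0.023, 'clock': 14.3, 'z': 0.37242}
```

View pics/g6.png

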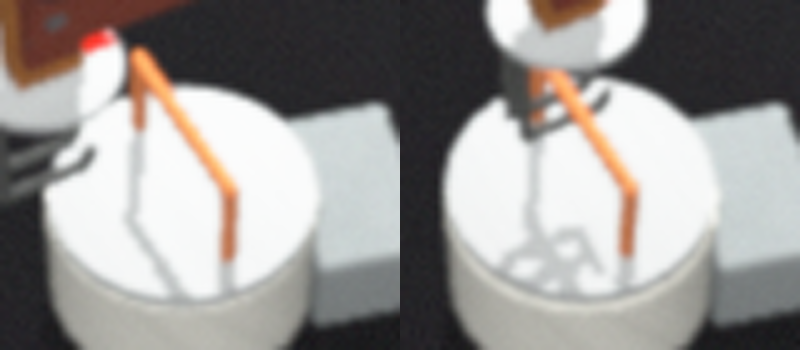

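Run:
```python
from h import *
r.servo_line(pos(-.002,.014,.3665),speed=.01)
r.servo_line(pos(-.002,-.0175,.3665),speed=.05)
d=rd(10);show("base",d)
probe(-.0175,.3675,-1.92)
import cv2
S=r.snapshot("side"); np.save("sB.npy",S["frame"])
old=np.load("s1.npz")["S"]
f=lambda im:cv2.resize(im[190:260,285:365,::-1],None,fx=5,fy=5,interpolation=cv2.INTER_CUBIC)
cv2.imwrite("pics/g7.png",np.hstack([f(old),f(S["frame"])]))
```

```text
base {'fz': -1.59, 'fx': 0.065, 'fy': 0.176, 'mx': 0.026, 'my': 0.115, 'sd': 0.612, 'smx': 0.029, 'clock': 15.992, 'z': 0.36657}
s=-17.5 z=0.3683 az=0.3683 W=-0.14 fx=0.24 fy=-0.20 mx=0.016 my=0.144 t=16.38
s=-17.5 z=0.3691 az=0.3690 W=0.20 fx=0.01 fy=0.18 mx=0.033 my=0.152 t=16.76
s=-17.5 z=0.3699 az=0.3693 W=3.90 fx=-0.06 fy=-0.03 mx=-0.015 my=0.118 t=17.14
s=-17.5 z=0.3707 az=0.3703 W=6.58 fx=-0.14 fy=-0.07 mx=0.014 my=0.141 t=17.52
s=-17.5 z=0.3715 az=0.3715 W=6.23 fx=0.16 fy=0.10 mx=0.000 my=0.149 t=17.91
s=-17.5 z=0.3723 az=0.3723 W=6.47 fx=0.11 fy=0.13 mx=0.007 my=0.171 t=18.29
```

View pics/g7.png

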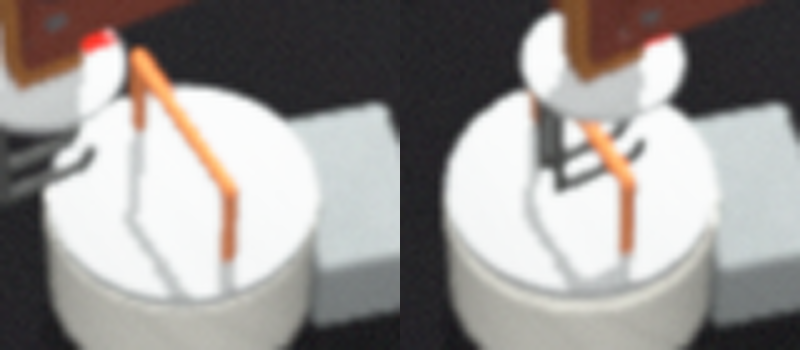

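Run:
```python
from h import *
r.servo_line(pos(-.002,-.0175,.3765),speed=.02)
show("hang",rd(20))
r.servo_line(pos(-.002,-.0175,.384),speed=.03)
show("hang",rd(15))
import cv2
from lmod import *; from ov import overlay
S=r.snapshot("side")
f=lambda im:cv2.resize(im[180:260,285:365,::-1],None,fx=5,fy=5,interpolation=cv2.INTER_CUBIC)
z=.384-.256-.053
cv2.imwrite("pics/g8.png",np.hstack([f(S["frame"]),overlay(S,lid(.545,.016,z,A),(285,180,80,80),5)]))
```

```text
hang {'fz': -8.355, 'fx': -0.442, 'fy': 0.127, 'mx': -0.003, 'my': 0.153, 'sd': 0.407, 'smx': 0.03, 'clock': 19.033, 'z': 0.37641}
hang {'fz': -8.498, 'fx': -0.17, 'fy': 0.067, 'mx': -0.003, 'my': 0.173, 'sd': 0.506, 'smx': 0.024, 'clock': 19.683, 'z': 0.3838}
```

View pics/g8.png

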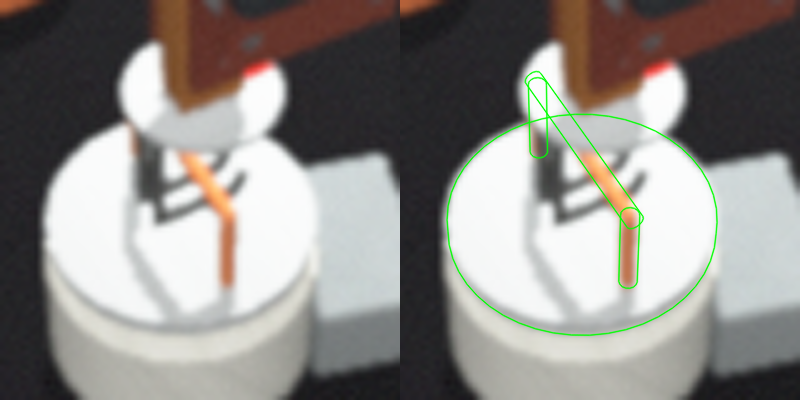

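Run:
```python
from h import *
r.servo_line(pos(-.002,-.0175,.373),speed=.03)
r.servo_line(pos(-.002,-.0175,.3665),speed=.012)
show("down",rd(8))
r.servo_line(pos(-.002,-.0140,.3665),speed=.02)
show("base",rd(15))
r.servo_line(pos(-.002,-.0140,.3685),speed=.02)
r.servo_line(pos(-.002,-.0140,.3735),speed=.01)
show("lift",rd(15))
r.servo_line(pos(-.002,-.0140,.383),speed=.03)
show("lift",rd(15))
```

```text
down {'fz': -1.791, 'fx': 0.182, 'fy': 0.268, 'mx': 0.016, 'my': 0.117, 'sd': 0.302, 'smx': 0.026, 'clock': 21.075, 'z': 0.36695}
base {'fz': -1.789, 'fx': -0.035, 'fy': 0.048, 'mx': 0.013, 'my': 0.137, 'sd': 0.472, 'smx': 0.033, 'clock': 21.65, 'z': 0.36646}
lift {'fz': -8.507, 'fx': 0.055, 'fy': -0.037, 'mx': 0.024, 'my': 0.153, 'sd': 0.53, 'smx': 0.024, 'clock': 22.8, 'z': 0.37345}
lift {'fz': -8.29, 'fx': 0.14, 'fy': -0.053, 'mx': 0.03, 'my': 0.175, 'sd': 0.455, 'smx': 0.027, 'clock': 23.517, 'z': 0.38275}
```

Run:
```python
from h import *
r.servo_line(pos(-.002,-.014,.41),speed=.06)
show("up",rd(10))
T0=np.array(pos(-.002,-.014,.41)); lidp=np.array([.545,.0142]); rest=np.array([.478,.3018])
t=T0.copy(); t[:2]+=rest-lidp; print("target",t)
r.servo_line(t,speed=.09)
r.wait(.3); show("over",rd(10))
import cv2
S=r.snapshot("side");T=r.snapshot("top"); np.savez("s2.npz",S=S["frame"],T=T["frame"])
f=lambda s,x,y,w,h,k:cv2.resize(s["frame"][y:y+h,x:x+w,::-1],None,fx=k,fy=k,interpolation=cv2.INTER_CUBIC)
cv2.imwrite("pics/g9.png",np.hstack([f(S,225,90,100,110,4),f(T,200,180,100,110,4)]))
```

```text
up {'fz': -8.589, 'fx': -0.518, 'fy': 0.384, 'mx': 0.014, 'my': 0.167, 'sd': 0.512, 'smx': 0.022, 'clock': 24.283, 'z': 0.40933}
target [0.48030245 0.28714655 0.41      ]
over {'fz': -8.424, 'fx': -0.189, 'fy': -0.025, 'mx': 0.019, 'my': 0.171, 'sd': 0.583, 'smx': 0.021, 'clock': 28.183, 'z': 0.40999}
```

View pics/g9.png

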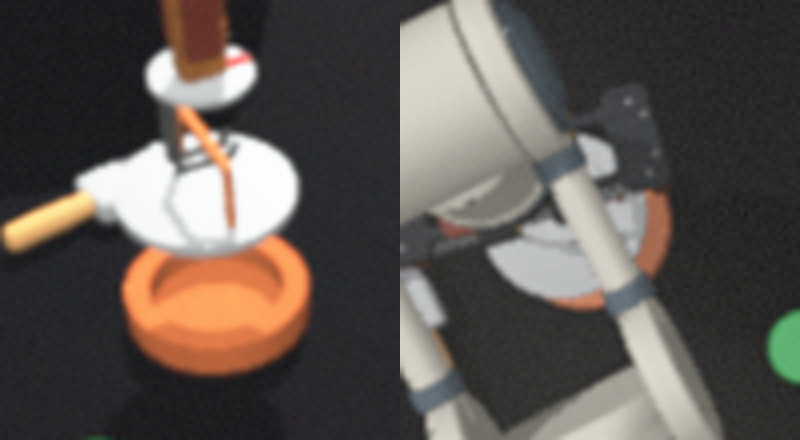

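Run:
```python
from h import *
import cv2
from lmod import *; from ov import overlay
r.servo_line([.4803,.28715,.3575],speed=.05); r.wait(.2)
d=rd(8);show("low",d); z=d["z"]-.3095; print(z)
S=r.snapshot("side");T=r.snapshot("top"); np.savez("s3.npz",S=S["frame"],T=T["frame"])
rs=[np.vstack([circ(.4777,.3021,0,.064),circ(.4777,.3021,.026,.064)])]
lidp=np.array([.4777,.3021])
a=overlay(S,rs+lid(*lidp,z,A),(240,115,70,75),8)
b=overlay(S,[],(240,115,70,75),3)
a=a[:600]; o=np.zeros((600,240,3),np.uint8); o[:225,:210]=b
cv2.imwrite("pics/g10.png",np.hstack([a,o]))
cv2.imwrite("pics/g11.png",overlay(T,rs+lid(.4782,.3016,z,A),(210,195,75,75),8))
```

```text
low {'fz': -8.158, 'fx': -0.036, 'fy': 0.104, 'mx': 0.021, 'my': 0.148, 'sd': 0.436, 'smx': 0.022, 'clock': 29.817, 'z': 0.35764}
0.04814422018719766
```

View pics/g10.png

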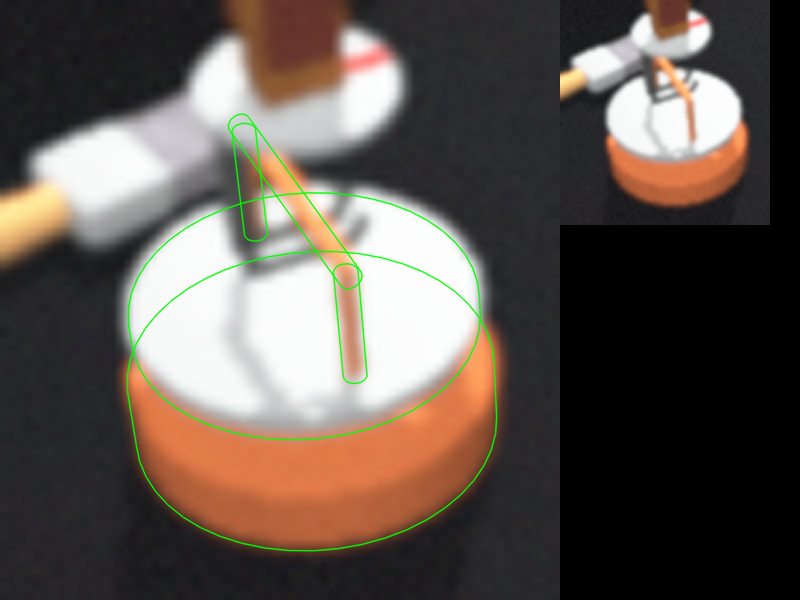

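View pics/g11.png

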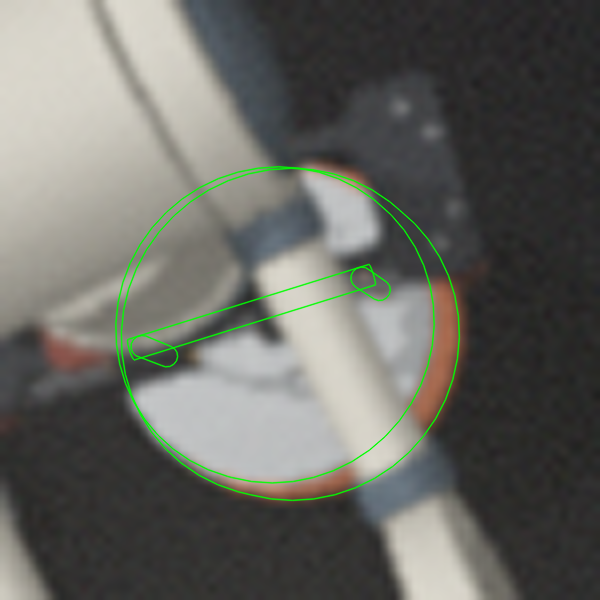

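```bash
cat > edge.py <<'E'
from station import r
from lmod import *
from scipy.ndimage import map_coordinates
from scipy.optimize import least_squares
def cross(img,pc,n,span=3.5):
    t=np.linspace(-span,span,71); q=pc+t[:,None]*n
    v=map_coordinates(img.astype(float),[q[:,1],q[:,0]],order=1)
    hi,lo=v[:12].mean(),v[-12:].mean()
    if hi-lo<50: return None
    m=(hi+lo)/2; i=np.nonzero((v[:-1]>=m)&(v[1:]<m))[0]
    if len(i)!=1: return None
    i=i[0]; return t[i]+(v[i]-m)/(v[i]-v[i+1])*(t[1]-t[0])
def fitcirc(s,ch,z,rad,xy,sect,img=None):
    # sect: allowed world angles list of (lo,hi) deg
    im=s["frame"][...,ch] if img is None else img
    ang=np.radians(np.concatenate([np.arange(a,b,3) for a,b in sect]))
    xy=np.array(xy,float); keep=None
    for it in range(4):
        P=np.c_[xy[0]+rad*np.cos(ang),xy[1]+rad*np.sin(ang),np.full(len(ang),z)]
        p=proj(s,P); h=1e-4
        P2=P.copy();P2[:,0]+=-h*np.sin(ang);P2[:,1]+=h*np.cos(ang)
        tg=proj(s,P2)-p; tg/=np.linalg.norm(tg,axis=1)[:,None]; n=np.c_[tg[:,1],-tg[:,0]]
        c=proj(s,[[*xy,z]])[0]; n*=np.sign(((p-c)*n).sum(1))[:,None]
        d=[cross(im,p[i],n[i]) for i in range(len(ang))]
        ok=np.array([x is not None for x in d]); dd=np.array([x if x is not None else 0 for x in d])
        if it>0:
            ok&=np.abs(dd-np.median(dd[ok]))<1.5
        px=(proj(s,P+[h,0,0])-p)/h; py=(proj(s,P+[0,h,0])-p)/h
        J=np.c_[(px*n).sum(1),(py*n).sum(1)]
        J3=np.c_[J,np.ones(len(ang))]   # third: uniform edge bias
        sol=np.linalg.lstsq(J3[ok],dd[ok],rcond=None)[0]; xy=xy+sol[:2]
    res=dd[ok]-J3[ok]@sol
    return xy,sol[2],ok.sum(),res.std(),np.degrees(ang[ok]).astype(int)
E
python3 - <<'E'
from edge import *
d=np.load("s3.npz"); old=dict(T=cv2.imread("pics/top0.png")[...,::-1],S=cv2.imread("pics/side0.png")[...,::-1])
S=r.snapshot("side");T=r.snapshot("top")
z=.0481
for nm,s in(("T",T),("S",S)):
    s["frame"]=old[nm]; sec=[(0,360)] 
    print(nm,"rest free",fitcirc(s,0,.026,.064,(.478,.302),[(0,360)] if nm=="T" else [(0,180)])[:4])
    s["frame"]=d[nm]
    a=fitcirc(s,2,z+.008 if nm=="T" else z+.008,.06,(.478,.302),[(0,360)]); print(nm,"lid",a[:4],a[4])
E
```

```text
T rest free (array([0.47830294, 0.29959711]), np.float64(0.32007659289710544), np.int64(120), np.float64(0.0933528074107087))
T lid (array([0.47725271, 0.30120723]), np.float64(0.2979497315824423), np.int64(60), np.float64(0.24850469875222395)) [114 117 119 123 126 129 132 135 138 141 144 147 150 153 156 159 162 165
 168 171 174 177 180 183 186 189 192 195 198 201 204 207 210 234 237 239
 243 246 248 252 255 258 261 264 267 270 273 276 279 282 285 321 324 327
 330 333 336 339 342 345]
S rest free (array([0.47835284, 0.30234131]), np.float64(0.3777002837366517), np.int64(60), np.float64(0.06025015326777239))
S lid (array([0.47786884, 0.30293513]), np.float64(0.687779100220322), np.int64(116), np.float64(0.25059358320318237)) [  0   3   6   9  12  14  18  21  24  27  29  33  36  39  42  45  48  51
  54  57  59  63  66  69  72  75  78  81  84  87  90  93  96  99 114 117
 119 123 126 129 132 135 138 141 144 147 150 153 156 159 162 165 168 171
 174 177 180 183 186 189 192 195 198 201 204 207 210 213 216 219 222 225
 228 230 234 237 239 243 246 248 252 255 258 261 264 267 270 273 276 279
 282 285 288 291 294 297 300 303 306 309 312 315 318 321 324 327 330 333
 336 339 342 345 348 351 354 357]
```

Run:
```python
from edge import *
d=np.load("s3.npz")
S=r.snapshot("side");T=r.snapshot("top"); z=.0481
S["frame"]=d["S"];T["frame"]=d["T"]
for sec in([(0,90),(135,180)],[(0,60),(150,180)]):
    print(fitcirc(S,2,z+.008,.06,(.478,.302),sec)[:4])
print(fitcirc(S,2,z,.06,(.478,.302),[(190,340)])[:4])
for sec in([(195,290),(320,345)],[(234,286),(321,345)]):
    print(fitcirc(T,2,z+.008,.06,(.478,.302),sec)[:4])
print(fitcirc(T,0,.026,.064,(.478,.302),[(220,345)]))
```

```text
(array([0.47808037, 0.30474079]), np.float64(0.46948896004371327), np.int64(43), np.float64(0.15257945195483663))
(array([0.47798005, 0.30467264]), np.float64(0.48716231964756607), np.int64(30), np.float64(0.0550828713681617))
(array([0.47759604, 0.30747324]), np.float64(0.017558274199091263), np.int64(50), np.float64(0.19327303581155003))
(array([0.47746334, 0.30255719]), np.float64(0.5377105371994203), np.int64(32), np.float64(0.26786203749854554))
(array([0.47699822, 0.3050655 ]), np.float64(1.1727589302678632), np.int64(25), np.float64(0.19044609761870293))
(array([0.47530976, 0.29957271]), np.float64(0.37820066188327217), np.int64(30), np.float64(0.4344039936779472), array([220, 223, 226, 229, 232, 235, 238, 241, 244, 247, 250, 253, 256,
       259, 262, 265, 268, 271, 274, 277, 280, 283, 286, 289, 292, 331,
       334, 337, 340, 343]))
```

Run:
```python
from h import *
x,y=.4809,.28495
r.servo_line([x,y,.347],speed=.04)
b=rd(10)["fz"]; print("base",b)
z=.347
while z>.3335:
    z-=.001; r.servo_line([x,y,z],speed=.02); d=rd(5,.02)
    print(f"{z:.4f} {d['z']:.4f} fz={d['fz']:.2f} fx={d['fx']:.2f} fy={d['fy']:.2f} mx={d['mx']:.3f} t={d['clock']:.2f}")
    if z>.3375 and d['fz']-b>1.8: print("early contact");break
    if d['fz']-b>5: print("seated?");break
```

```text
base -8.165448712882068
0.3460 0.3460 fz=-8.09 fx=-0.04 fy=-0.02 mx=0.034 t=31.03
0.3450 0.3450 fz=-8.18 fx=0.14 fy=0.46 mx=0.061 t=31.37
0.3440 0.3440 fz=-8.74 fx=-0.15 fy=0.10 mx=0.032 t=31.70
0.3430 0.3430 fz=-9.09 fx=-0.17 fy=0.08 mx=0.031 t=32.03
0.3420 0.3420 fz=-8.28 fx=-0.04 fy=0.07 mx=0.028 t=32.37
0.3410 0.3410 fz=-8.84 fx=0.11 fy=0.40 mx=0.024 t=32.70
0.3400 0.3400 fz=-8.38 fx=0.20 fy=-0.21 mx=0.032 t=33.03
0.3390 0.3390 fz=-8.23 fx=-0.13 fy=0.05 mx=0.041 t=33.37
0.3380 0.3380 fz=-8.34 fx=-0.19 fy=0.02 mx=0.015 t=33.70
0.3370 0.3369 fz=-8.36 fx=0.07 fy=-0.00 mx=0.025 t=34.03
0.3360 0.3360 fz=-8.28 fx=0.00 fy=0.09 mx=0.029 t=34.37
0.3350 0.3353 fz=-6.54 fx=0.70 fy=0.30 mx=0.072 t=34.70
0.3340 0.3349 fz=-1.82 fx=0.12 fy=0.13 mx=0.028 t=35.03
seated?
```

Run:
```python
from h import *
x,y=.4809,.28495
r.servo_line([x,y,.322],speed=.03)
show("free",rd(8))
q=np.array([x,y])-.075*EX
r.servo_line([q[0],q[1],.322],speed=.08)
show("out",rd(5))
r.servo_line([q[0],q[1],.40],speed=.12)
r.reach([.478,-.318,.40],[180,0,-14])
r.wait(.3);show("atholder",rd(8)); print(r.sense()["tcp_pos"],r.sense()["orientation"])
import cv2
S=r.snapshot("side");T=r.snapshot("top"); np.savez("s4.npz",S=S["frame"],T=T["frame"])
f=lambda s,x,y,w,h,k:cv2.resize(s["frame"][y:y+h,x:x+w,::-1],None,fx=k,fy=k,interpolation=cv2.INTER_CUBIC)
cv2.imwrite("pics/g12.png",np.hstack([f(S,245,125,65,65,6),f(T,215,205,65,65,6)]))
cv2.imwrite("pics/g13.png",f(S,260,270,120,130,4))
```

```text
free {'fz': -1.848, 'fx': 0.139, 'fy': 0.035, 'mx': 0.024, 'my': 0.149, 'sd': 0.497, 'smx': 0.039, 'clock': 35.717, 'z': 0.32221}
out {'fz': -1.925, 'fx': -0.288, 'fy': 0.085, 'mx': -0.0, 'my': 0.143, 'sd': 0.412, 'smx': 0.025, 'clock': 36.892, 'z': 0.32187}
atholder {'fz': -1.847, 'fx': -0.028, 'fy': -0.123, 'mx': 0.049, 'my': 0.129, 'sd': 0.264, 'smx': 0.029, 'clock': 40.225, 'z': 0.40002}
[ 0.47810257 -0.31781421  0.40002012] [-1.79998742e+02 -3.12978359e-03 -1.39810078e+01]
```

View pics/g12.png

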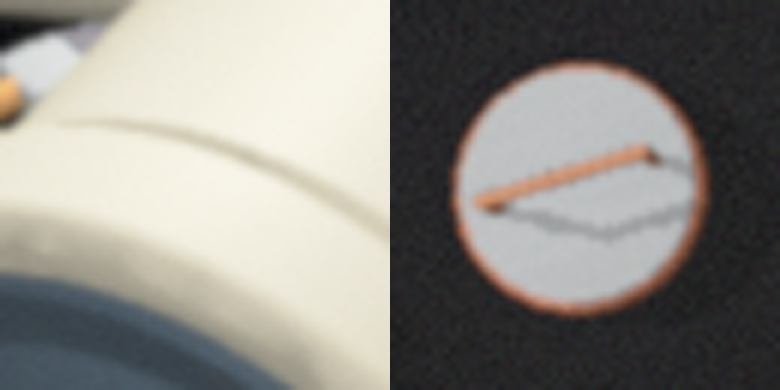

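View pics/g13.png

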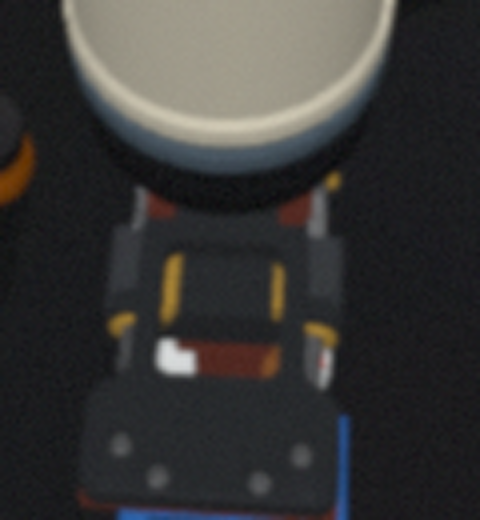

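Run:
```python
from h import *
X=[.478,-.318]
r.servo_line(X+[.348],speed=.08)
b=rd(6)["fz"]; print(b); z=.348
while z>.2755:
    st=.006 if z>.283 else .001
    z=max(z-st,.275); r.servo_line(X+[z],speed=.04); d=rd(4,.02); 
    print(f"{z:.4f} {d['z']:.4f} fz={d['fz']:.2f} fx={d['fx']:.2f} fy={d['fy']:.2f} my={d['my']:.3f} t={d['clock']:.2f}")
    if d['fz']-b>3: print("contact");break
```

```text
-2.002330069564987
0.3420 0.3418 fz=-1.97 fx=0.11 fy=-0.23 my=0.092 t=41.59
0.3360 0.3358 fz=-2.21 fx=-0.10 fy=-0.03 my=0.154 t=41.96
0.3300 0.3298 fz=-2.41 fx=0.54 fy=-0.25 my=0.154 t=42.33
0.3240 0.3238 fz=-1.91 fx=-0.01 fy=-0.28 my=0.130 t=42.69
0.3180 0.3178 fz=-1.80 fx=-0.22 fy=-0.28 my=0.142 t=43.06
0.3120 0.3118 fz=-1.92 fx=0.20 fy=-0.36 my=0.143 t=43.42
0.3060 0.3058 fz=-1.90 fx=0.07 fy=-0.17 my=0.120 t=43.79
0.3000 0.2998 fz=-2.06 fx=-0.02 fy=-0.28 my=0.143 t=44.16
0.2940 0.2938 fz=-1.73 fx=0.48 fy=0.18 my=0.136 t=44.52
0.2880 0.2878 fz=-2.10 fx=-0.04 fy=-0.07 my=0.152 t=44.89
0.2820 0.2818 fz=-1.92 fx=0.54 fy=0.15 my=0.145 t=45.26
0.2810 0.2811 fz=-1.94 fx=0.07 fy=-0.13 my=0.125 t=45.58
0.2800 0.2800 fz=-1.93 fx=-0.28 fy=-0.12 my=0.135 t=45.89
0.2790 0.2790 fz=-1.95 fx=0.21 fy=-0.10 my=0.149 t=46.21
0.2780 0.2780 fz=-2.09 fx=-0.04 fy=-0.34 my=0.142 t=46.52
0.2770 0.2770 fz=-1.84 fx=0.27 fy=-0.29 my=0.158 t=46.84
0.2760 0.2759 fz=-1.73 fx=-0.22 fy=-0.21 my=0.128 t=47.16
0.2750 0.2750 fz=-1.81 fx=0.65 fy=0.01 my=0.126 t=47.48
```

Run:
```python
from h import *
X=[.478,-.318]
r.servo_line(X+[.2743],speed=.01); show("t",rd(5))
r.let_go(); r.wait(.2); show("rel",rd(5)); print(r.sense()["opening"])
r.servo_line(X+[.36],speed=.1)
r.reach([.40,.0,.42],[180,0,-14])
r.wait(.4)
import cv2
from lmod import *; from ov import overlay
from edge import *
S=r.snapshot("side");T=r.snapshot("top"); np.savez("s5.npz",S=S["frame"],T=T["frame"])
print(r.sense()["clock"])
f=lambda s,x,y,w,h,k:cv2.resize(s["frame"][y:y+h,x:x+w,::-1],None,fx=k,fy=k,interpolation=cv2.INTER_CUBIC)
o=dict(frame=cv2.imread("pics/top0.png")[...,::-1]); os=dict(frame=cv2.imread("pics/side0.png")[...,::-1])
cv2.imwrite("pics/g14.png",np.vstack([np.hstack([f(T,415,205,60,60,4.5),f(o,415,205,60,60,4.5)]),np.hstack([f(S,290,340,60,60,4.5),f(os,290,340,60,60,4.5)])]))
cv2.imwrite("pics/g15.png",S["frame"][...,::-1]);cv2.imwrite("pics/g16.png",T["frame"][...,::-1])
for nm,s in (("T",T),("S",S)):
    print(nm,"lid",fitcirc(s,2,.034,.06,(.478,.302),[(0,360)] if nm=="T" else [(0,60),(130,180)])[:4])
    print(nm,"rest",fitcirc(s,0,.026,.064,(.478,.302),[(0,360)] if nm=="T" else [(185,355)])[:4])
```

```text
t {'fz': 3.812, 'fx': -1.346, 'fy': 2.193, 'mx': 0.519, 'my': 0.446, 'sd': 0.564, 'smx': 0.041, 'clock': 47.808, 'z': 0.27498}
rel {'fz': -0.144, 'fx': 0.011, 'fy': 0.137, 'mx': 0.042, 'my': 0.137, 'sd': 0.486, 'smx': 0.022, 'clock': 49.217, 'z': 0.27429}
0.08803078576814853
51.9833
T lid (array([0.47857212, 0.2994318 ]), np.float64(0.5794649936555825), np.int64(120), np.float64(0.10345064631494554))
T rest (array([0.47827176, 0.2997985 ]), np.float64(0.3071606444601426), np.int64(120), np.float64(0.13188794747293622))
S lid (array([0.47870581, 0.30128196]), np.float64(0.6392924725642075), np.int64(37), np.float64(0.04603659345932332))
S rest (array([0.47713149, 0.29941398]), np.float64(0.35736611175149147), np.int64(26), np.float64(0.45468904389183734))
```

View pics/g14.png

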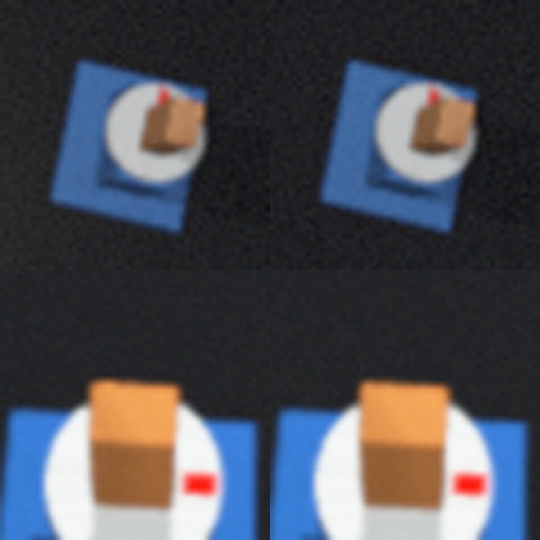

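View pics/g15.png

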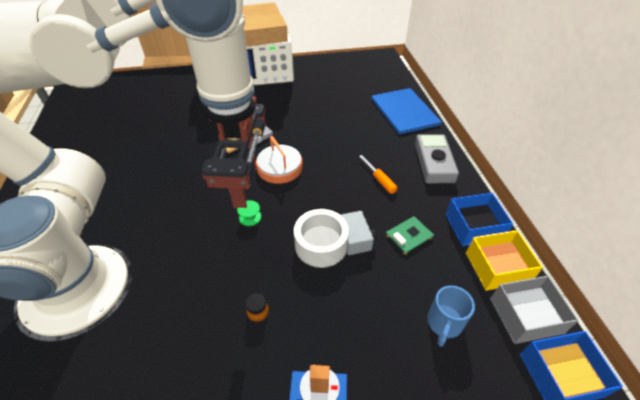

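View pics/g16.png

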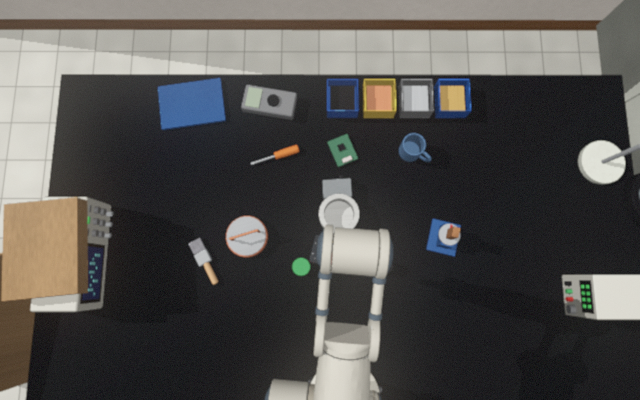

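The top view puts the lid within about 0.5 mm of the rest's axis. The lifter (handle at about (449,232) in top, (319,382) in side) matches its starting pictures. The bystanders (spool at (301,267), jar, driver, cup, brush and circuit) look unmoved, and the gripper is clear of everything.

Run:
```python
from station import r
print(r.sense()["clock"],r.sense()["contact_force"]); r.hand_in()
```

```text
51.9833 [0.28135509 0.03681263 0.60992816]
the job is handed in; nothing more can be done
```

The lid is seated in the terracotta rest, the lifter is back upright in its holder, and I handed the job in at about 52 s. `hand_in` reports no verdict, so the checks below are my own.

- **Finding the balance:** Lifting slightly at +14 mm along the bar took only about 5 N, with a side pull, so the heavy side was towards −y. At −17.5 mm the lid hung free at about 6.5 N, but the moment showed the load about 4 mm off centre. I set it back down, moved to −14 mm, found it centred, and lifted it clear from there.
- **Setting down:** I corrected the lid's position over the rest by about 2 mm from the camera images and lowered it in 1 mm steps. It seated at the expected height, with no early contact.
- **Last checks:**
  - The top view puts the lid within about 0.5 mm of the rest's axis.
  - After release the lifter looks the same as in the starting pictures, and the bystanders look unmoved.
  - The gripper is clear of everything.
- **What disagreed:**
  - The two cameras differed by up to about 7 mm on raised parts, so I relied on relative views and force.
  - The last side-view fit of lid against rest was about 2.4 mm off, but it was a poor fit of the rest.
  - Pushing the lifter the last 0.7 mm into its holder gave a contact of about 6 N, which went away on release.

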